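# Reset the stage controller under its push-latch cover

## Robot

A 6-joint arm with a two-finger parallel gripper is mounted at the origin on the work surface. World frame = base frame: x ahead of the robot, y to its left, z up, the work surface at z = 0. Lengths are in m, angles in rad, forces in N, time in s.
With the tool pointing down it reaches from about 0.425 to 0.95 m from the base axis. Payload 3.5 kg.
Tool frame: the origin (TCP) lies on the centre line of the jaws, within the pads' length; the fingertips stand ahead of it and the grasp point (between the pads) lies 11 mm behind it (tips_ahead is the z of the fingertips in the tool frame, in m); z points along the fingers, y is the direction in which the jaws open and shut (so a half turn about z gives the same grasp; the last joint's range is limited). The gripper opens to 85 mm and grips with 20 to 120 N. Pads are 22 mm wide; open, the fingers measure 114 mm over their backs; the gripper's body (76 mm by 85 mm) begins 54 mm behind the grasp point. The pads swing forward as they close: fully open they stand 13 mm farther back than shut.
Start: joints at [1.198, 0.286, 1.577, -0, 1.279, -0.15], TCP at [0.149, 0.658, 0.239] pointing down, gripper open.
Joint ranges: [-2.77, 2.77], [-0.9, 2.22], [0.21, 2.48], [-1.53, 4.67], [0.24, 2.81], [-2.84, 2.84]. Speed limits (rad/s): [2.79, 2.79, 3.14, 3.14, 3.14, 3.14].

## Interface

Orientations are given as a unit quaternion [x, y, z, w].
In Python, from plant import * gives the robot as it stands. The module is installed in compiled form; this text tells all that it offers.
- The arm moves only by the tool move_arm, never from a script. Its arguments are lists of equal length, an entry for each row: "linear": the shift along the world's x, y, z in m, a list of three; "twist": the turn, a rotation vector about the world's x, y, z in degrees, a list of three. A call has 1 to 20 rows; each row shifts and turns the pose as measured when the row begins; what a row does not reach is not made up. A row lasts 1/12 s, in which the tool goes at most 41.7 mm and 7.16 degrees, less where a joint would pass 70% of its speed; a pose out of reach is approached as far as the arm can. A call is refused whole if a number of a shift passes 0.0417 or a number of a turn 7.16, either way. A call with a gripper value outside its range is refused whole. "grip" is the opening, from 0 (shut) to 1 (fully open), set as the call begins (left out, the last holds). The fingers move at their own pace and stop on an object; "force" is the grip in N (left out, the last holds). Time passes only in rows, so rows that do not move let the fingers close. It gives the time, the measured TCP pose, the force and the opening at its end, in the units of the state.
- get_state(): the state, without advancing time (a new reading comes with each control period).
- read_camera(name): name is "side" or "top" or "wrist"; returns a dict with "img" (420x560x3 uint8, blue, green, red), "depth" (420x560 float32, m along the optical axis (not along the pixel's ray), 0 where there is no reading), "fx", "fy", "cx", "cy" (pixels), "dist" ([k1, k2, p1, p2, k3] as OpenCV has them; the pictures are not rectified), "rvec" (rotation vector, rad) and "tvec" (3), from world to camera coordinates, as OpenCV has them. Camera axes: x right, y down, z forward; pixel columns grow to the right and rows downward; lengths in m; the calibration is good to about 2 mm. A picture is of the moment at which its call begins.
- sign_off(): hands the job in, once; it reports no verdict.
The state is a dict: "time": time; "qpos": joint angles; "dq": joint speeds; "joint_efforts": joint torques, N m; "eef_pos": TCP position; "tcp_rot": TCP orientation; "contact_force": force on the tool from outside, world axes, zero at the start; "wrist_torque": the same for the moment, N m; "opening": opening from 0.0 (shut) to 1.0 (fully open).
Only numpy, scipy, OpenCV 4.12 (cv2) and the standard library are available. Lean on these libraries where they do the work, as an engineer would, in place of code of your own. Each camera call takes 0.05 s, during which the arm holds its last target.

## Task

Reset the wafer-stage controller: press the front of its black push-latch cover so that it pops open, press the large round button inside fully down, then push the cover back over and press it down until it latches shut by itself. Work with the fingertips on the outside of the cover only - do not grip it, pull it by its inner side or lift anything - and leave the small square key, the jog dial and the loose things around the controller as they are.

Things in the scene. Friction and masses are not known exactly. Their poses are not given: they have to be found in the camera images.
- console: the stage controller, a fixed grey desk housing 210 (x) x 270 (y) x 70 mm high, sloping front; origin on the table under its centre, x to its rear (hinge side), y to its left, z up. Left part: a bay 114 x 130 mm, floor at z 36 mm, under the black cover; right part: flat deck at z 70 mm with the jog dial. Turned up to 0.45 rad about the vertical. Plug and cable stand out 75 mm at the rear right
- cover (a joint): angle (rad) of the black cover, 110 (x) x 126 x 6 mm, hinged along its rear edge: 0 = shut, latched, flush; it opens upward, swung by a weak damped spring (0.16 N m shut, 0.07 N m open) to a stop at 1.85, where it stands leaning backward. Pressed below flush to -0.04 (5 N at cover_press) the latch changes over: each full press releases it (it rises with the finger) or catches it; stop at -0.05
- cover_press (a point): point on the outer face of the cover, on its middle line, 20 mm from the front edge and 90 mm from the hinge line; moves with the cover. Here the latch changes over about 3.5 mm below flush; press it down to its stop, 4.5 mm down, 7 N, to be sure
- cover_edge (a point): middle of the cover's front edge, on the outer face, 110 mm from the hinge line; moves with the cover. Swinging the open cover down takes 1 to 3 N here; let go before the latch catches, it swings open again in about 2 s
- cover_hinge (a point): middle of the cover's hinge line, 66 mm above the table, 60 mm behind (+x) and 53 mm left (+y) of the console's origin; the line runs along the console's y axis, the outer face lies 4 mm above it when shut. Axes as the console's
- cover_liner: the dark inner lining of the cover, 2 mm thick: the side that faces the controls when shut. Not to be pushed, pulled or gripped. Origin on the hinge line. A latch tongue, 20 mm wide and 22 mm long, stands out of this side at the middle of the cover, 98 mm from the hinge line
- reset_button (a joint): travel (m) of the large round push button in the bay: 0 = up, 0.006 = fully down (about 6 N, springs back)
- reset_button_top (a point): centre of the top of the large round grey button, diameter 30 mm, top 58 mm above the table (12 mm below the deck), 60 mm in front of the hinge line and 24 mm right (-y) of the cover's middle line. It is pressed straight down
- square_key (a joint): travel (m) of the small square key beside the round button: 0 = up, 0.004 = down (5 N, springs back). Not to be pressed
- square_key_top (a point): centre of the top of the small square key, 16 x 16 mm, 54 mm left (+y) of the round button, top 54 mm above the table
- jog_dimple (a point): the finger dimple near the rim of the jog dial, 14 mm from its axis; the dial is a round black knob of diameter 48 mm, 19 mm high, on the right part of the deck, its axis 20 mm behind (+x) and 75 mm right (-y) of the console's origin. It turns freely and is not to be turned
- objective_mid (a point): middle of a loose upright microscope objective, dark metal, diameter 34 mm, 60 mm tall; this point 30 mm above its foot. Stands left or right of the console
- wafer_box_mid (a point): middle of a loose flat round wafer box, white plastic, diameter 110 mm, 18 mm thick; this point 9 mm above its underside. Lies left or right of the console
- hex_driver: a loose black-handled driver, 150 mm long, handle 26 mm thick, origin at mid-length under it, lying on the table behind the console roughly along its y axis

How it is judged:
On the way, in this order (a step that is already met when the one before it is completed fails the run):
1. the cover has popped up and stands open (angle above 1.5 rad) (value of joint cover above 1.5 rad), for 0.2 s.
2. the large round button is pressed down (at least 5 of its 6 mm) with the cover open (value of joint reset_button above 0.005 m and value of joint cover above 1.3 rad), for 0.1 s.
At the end, for the whole second after the job is handed in: The cover is shut and held by its latch alone, at rest flush with the deck (angle between -0.02 and 0.03 rad), the round button and the square key are up again, and the objective, the wafer box and the driver lie within 15 mm of where they were (value of joint cover between -0.02 and 0.03 rad and velocity of joint cover between -0.05 and 0.05 rad/s and value of joint each of reset_button, square_key below 0.001 m and distance of each of objective_mid, wafer_box_mid, hex_driver from where it was at the start of the episode below 0.015 m); the robot touches nothing.
It fails at once if the cover is gripped, pulled or pushed by its inner side (more than 4 N of the fingers on its lining) (contact force between the fingers and cover_liner above 4 N).
It fails at once if the small square key is pressed (more than 1.5 mm) (value of joint square_key above 0.0015 m).
It fails at once if the jog dial is turned (its dimple moves more than 4 mm) (distance of jog_dimple from where it was at the start of the episode above 0.004 m).
It fails at once if the objective, the wafer box or the driver is moved or lifted (more than 15 mm) (distance of any of objective_mid, wafer_box_mid, hex_driver from where it was at the start of the episode above 0.015 m).
It also fails if it takes over 50 s, if anything falls off the work surface, if the arm or the gripper's body presses on something with over 40 N, if the wrist force passes 120 N, or if a joint passes its speed limit or range.

## Working session

There is one attempt and no reset: what is moved stays moved. The work goes in short steps, Python scripts to look and compute and a tool call to move; the robot and the scene stay as the last step left them, time stands still between calls to the robot, and variables do not carry over. Pictures are saved under pics/ and viewed, and the job is handed in when it is done.

Besides the shell and the picture viewer there is one more tool, called after "Request:" as name(argument=value, ...) on one line, values as JSON. move_arm: Moves the arm, as the interface text tells. Its arguments: {"type":"object","properties":{"linear":{"type":"array","items":{"type":"array","items":{"type":"number"}}},"twist":{"type":"array","items":{"type":"array","items":{"type":"number"}}},"grip":{"type":"number"},"force":{"type":"number"}},"required":["linear","twist"]}

```bash
mkdir -p pics && python3 - <<'E'
from plant import *
import cv2, numpy as np
s=get_state(); print(s)
for n in ["side","top","wrist"]:
    c=read_camera(n); cv2.imwrite(f"pics/a_{n}.png",c["img"])
    print(n,c["fx"],c["fy"],c["cx"],c["cy"],c["dist"],c["rvec"],c["tvec"])
    np.savez(f"a_{n}.npz",**c)
E
```

```text
{'time': 0.0, 'qpos': array([ 1.19799260e+00,  2.87235131e-01,  1.57818607e+00,  1.16088675e-05,
        1.27858535e+00, -1.50018644e-01]), 'dq': array([ 3.99215580e-04, -8.48504580e-05,  1.26312720e-05, -1.20861282e-03,
       -1.00894691e-04, -1.21221471e-03]), 'joint_efforts': array([-2.48171301e-05, -4.05968320e+01, -2.92633152e+01, -2.37522509e-04,
        5.81684566e-03, -8.35865904e-06]), 'eef_pos': array([0.14888463, 0.657721  , 0.23789592]), 'tcp_rot': array([ 1.11163904e-01,  9.93801353e-01, -1.16450621e-03, -3.17295792e-04]), 'contact_force': array([ 0.05770022, -0.32039627,  1.02559829]), 'wrist_torque': array([ 0.01049864,  0.01368075, -0.04614655]), 'opening': 1.0008210677781821}
side 459.56312822712994 459.56312822712994 281.4414468741249 204.9035079302205 [-0.00933891  0.          0.          0.          0.        ] [ 0.74729373 -2.5645906   1.16300628] [0.54146043 0.23256204 0.81877881]
top 506.83856183648436 506.83856183648436 276.3942085336731 206.7546800283978 [-0.17024868  0.          0.          0.          0.        ] [ 2.17886019 -2.04900388  0.21421719] [0.00935777 0.60947513 1.06983276]
wrist 295.6364110821467 295.6364110821467 274.4287821574834 208.78331636424556 [-0.02939926  0.          0.          0.          0.        ] [-2.27594361 -1.81956179 -0.24961973] [-0.67410962 -0.03525593  0.3789079 ]
```

View pics/a_top.png

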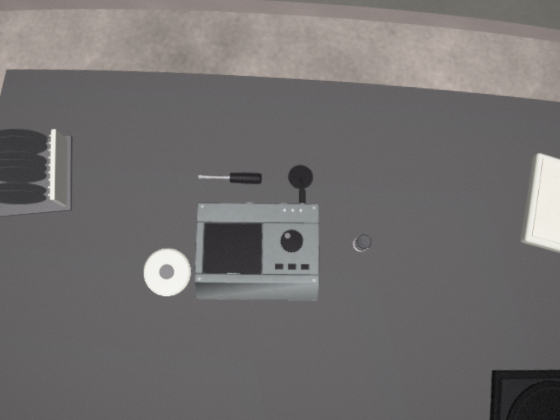

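View pics/a_side.png

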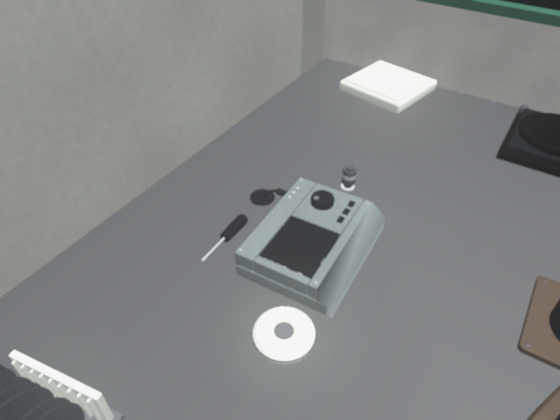

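View pics/a_wrist.png

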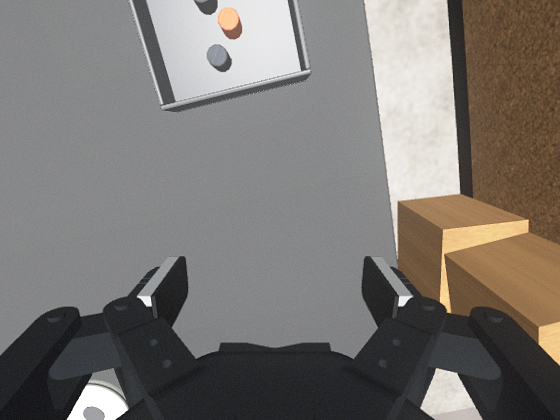

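The top view shows the console around (257,250), the black cover spanning (203,222)–(263,275), the jog dial at (291,240), the wafer box at (167,272), the objective at (362,243) and the driver at (230,178). The side view agrees. Next I'll fit the console pose.

```bash
cat > h.py <<'E'
import numpy as np, cv2
def KD(c):
    return np.array([[c["fx"],0,c["cx"]],[0,c["fy"],c["cy"]],[0,0,1.]]),np.array(c["dist"],float)
def cloud(c):
    K,D=KD(c); h,w=c["depth"].shape
    u,v=np.meshgrid(np.arange(w),np.arange(h))
    p=cv2.undistortPoints(np.stack([u,v],-1).reshape(-1,1,2).astype(float),K,D).reshape(h,w,2)
    d=c["depth"][...,None]
    P=np.concatenate([p*d,d],-1)
    R=cv2.Rodrigues(np.array(c["rvec"],float))[0]
    return (P-np.array(c["tvec"]).reshape(3))@R
def plane(c,px,z):
    K,D=KD(c); p=cv2.undistortPoints(np.array(px,float).reshape(-1,1,2),K,D).reshape(-1,2)
    R=cv2.Rodrigues(np.array(c["rvec"],float))[0]; t=np.array(c["tvec"]).reshape(3)
    o=-R.T@t; r=np.c_[p,np.ones(len(p))]@R
    s=(z-o[2])/r[:,2]; return o+r*s[:,None]
def proj(c,X):
    K,D=KD(c); return cv2.projectPoints(np.array(X,float).reshape(-1,1,3),np.array(c["rvec"],float),np.array(c["tvec"],float),K,D)[0].reshape(-1,2)
E
python3 - <<'E'
from h import *
for n in ["top","side"]:
    c=dict(np.load(f"a_{n}.npz")); P=cloud(c)
    ok=c["depth"]>0
    m=ok&(abs(P[...,2]-0.070)<0.006)
    if n=="top":
        mm=np.zeros_like(m); mm[195:305,185:330]=1
    else:
        mm=np.zeros_like(m); mm[170:310,230:390]=1
    m&=mm
    pts=P[m]; print(n,len(pts),np.median(pts[:,2]))
    r=cv2.minAreaRect(pts[:,:2].astype(np.float32)*1000); print(r,cv2.boxPoints(r))
    t=P[ok&(abs(P[...,2])<.02)]; print("table z",np.median(t[:,2]))
c=dict(np.load("a_top.npz")); 
print(plane(c,[(167,272),(362,243),(230,178),(203,222),(263,275)],0.07).round(3), plane(c,[(291,240)],0.089).round(3))
img=cv2.resize(c["img"][160:320,130:390],None,fx=3,fy=3,interpolation=cv2.INTER_CUBIC); cv2.imwrite("pics/crop_top.png",img)
c=dict(np.load("a_side.npz"));img=cv2.resize(c["img"][160:370,190:400],None,fx=2.8,fy=2.8,interpolation=cv2.INTER_CUBIC); cv2.imwrite("pics/crop_side.png",img)
E
```

```text
top 9490 0.06942492370292128
((519.6678466796875, 85.0457763671875), (187.7666778564453, 270.14031982421875), 2.7281949520111084) [[419.46185  215.49419 ]
 [432.32     -54.33995 ]
 [619.87384  -45.402634]
 [607.0157   224.4315  ]]
table z -0.000448169594847424
side 8278 0.07084056818643904
((522.1962280273438, 86.33228302001953), (186.2178497314453, 272.4008483886719), 2.7165534496307373) [[422.73676  217.96674 ]
 [435.64716  -54.127983]
 [621.6557   -45.30217 ]
 [608.7453   226.79254 ]]
table z 0.0008204741931108724
[[ 0.446  0.276  0.07 ]
 [ 0.537 -0.146  0.07 ]
 [ 0.665  0.155  0.07 ]
 [ 0.562  0.206  0.07 ]
 [ 0.454  0.066  0.07 ]] [[0.531 0.011 0.089]]
```

View pics/crop_top.png

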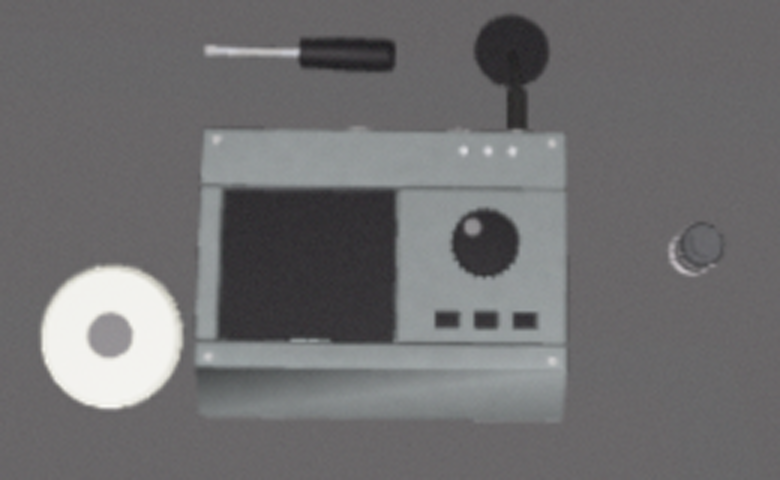

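View pics/crop_side.png

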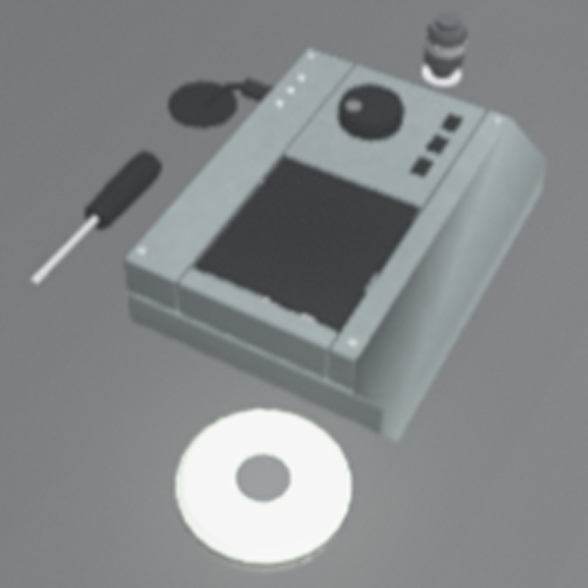

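```bash
python3 - <<'E'
import plant; print([x for x in dir(plant) if not x.startswith('__')])
for k in dir(plant):
    v=getattr(plant,k)
    if isinstance(v,(int,float,dict,list,tuple)) and not k.startswith('__'): print(k,v)
from h import *
yaw=0.0477; o=np.array([.5094,.0851])
R=np.array([[np.cos(yaw),-np.sin(yaw)],[np.sin(yaw),np.cos(yaw)]])
W=lambda x,y,z: np.r_[o+R@[x,y],z]
L={'hinge':(60,53,66),'press':(-30,53,70),'edge':(-50,53,70),'button':(0,29,58),'key':(0,83,54)}
for k,v in L.items(): print(k,W(*(np.array(v)/1000)).round(4))
cov=[(60,-10,70),(60,116,70),(-50,116,70),(-50,-10,70)]
deck=[(105,-135,70),(105,135,70)]
foot=[(105,-135,0),(105,135,0),(-105,135,0),(-105,-135,0)]
dial=[(20+24*np.cos(a),-75+24*np.sin(a),89) for a in np.linspace(0,6.28,16)]
for n in ["top","side"]:
    c=dict(np.load(f"a_{n}.npz")); im=cv2.resize(c["img"],None,fx=3,fy=3,interpolation=cv2.INTER_CUBIC)
    for S,col in((cov,(0,255,0)),(foot,(0,0,255)),(dial,(255,255,0)),(deck,(255,0,255))):
        p=proj(c,[W(*(np.array(v)/1000)) for v in S])
        cv2.polylines(im,[np.int32(p*3+1)],True,col,1)
    im=im[500:940,540:1020] if n=="top" else im[480:1020,660:1200]
    cv2.imwrite(f"pics/ov_{n}.png",im)
w=dict(np.load("a_wrist.npz"));Rw=cv2.Rodrigues(w["rvec"])[0]; print("wristcam",-Rw.T@w["tvec"],Rw[2])
P=cloud(w)
for px in [(145,300),(180,260),(370,260),(405,300)]: print(px,P[px[1],px[0]],w["depth"][px[1],px[0]])
E
```

```text
['Unreachable', 'get_state', 'read_camera', 'sign_off', 'tips_ahead']
tips_ahead 0.008
hinge [0.5668 0.1409 0.066 ]
press [0.4769 0.1366 0.07  ]
edge [0.4569 0.1357 0.07  ]
button [0.508  0.1141 0.058 ]
key [0.5054 0.168  0.054 ]
wristcam [0.0812225  0.67378674 0.37236044] [ 0.26526288 -0.06261636 -0.96214074]
(145, 300) [0.12917596 0.61549963 0.28102743] 0.10424521
(180, 260) [0.12901174 0.61873775 0.25030075] 0.13356228
(370, 260) [0.14783552 0.70271611 0.25039946] 0.13320214
(405, 300) [0.14939746 0.70561932 0.28101162] 0.103981465
```

View pics/ov_top.png

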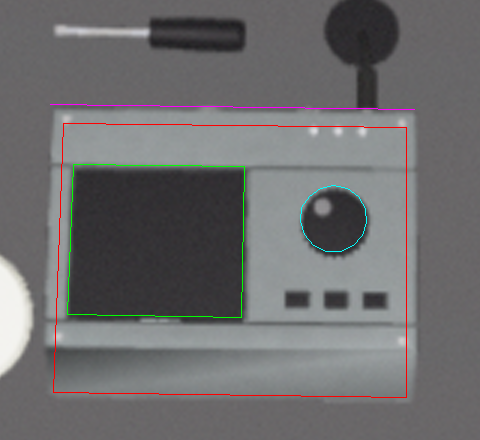

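View pics/ov_side.png

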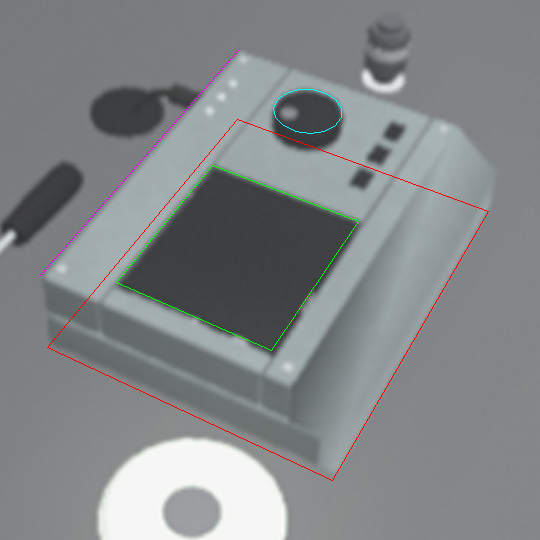

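The overlay fits to within about 2 mm in both views. Now I'll close the gripper, move above cover_press and align the tool with the console.

Request:
move_arm(linear=[[0.0219, -0.0347, 0], [0.0219, -0.0347, 0], [0.0219, -0.0347, 0], [0.0219, -0.0347, 0], [0.0219, -0.0347, 0], [0.0219, -0.0347, 0], [0.0219, -0.0347, 0], [0.0219, -0.0347, 0], [0.0219, -0.0347, 0], [0.0219, -0.0347, 0], [0.0219, -0.0347, 0], [0.0219, -0.0347, 0], [0.0219, -0.0347, 0], [0.0219, -0.0347, 0], [0.0219, -0.0347, 0], [0, 0, 0]], twist=[[0, 0, 1], [0, 0, 1], [0, 0, 1], [0, 0, 1], [0, 0, 1], [0, 0, 1], [0, 0, 1], [0, 0, 1], [0, 0, 1], [0, 0, 1], [0, 0, 1], [0, 0, 1], [0, 0, 1], [0, 0, 1], [0, 0, 1], [0, 0, 0]], grip=0)

```text
time: 1.48
eef_pos: [0.4747, 0.1217, 0.2319]
tcp_rot: [-0.031, 1.0, -0.004, -0.001]
contact_force: [-0.0, 0.4, 0.8]
opening: -0.005
```

Request:
move_arm(linear=[[0.002, 0.015, -0.035], [0, 0, -0.035], [0, 0, -0.03], [0, 0, 0]], twist=[[0, 0, 0], [0, 0, 0], [0, 0, 0], [0, 0, 0]])

```text
time: 1.82
eef_pos: [0.4797, 0.1338, 0.132]
tcp_rot: [-0.026, 1.0, -0.004, 0.004]
contact_force: [-1.3, 0.5, -1.1]
opening: 0.002
```

```bash
python3 - <<'E'
from plant import *
from h import *
s=get_state(); print(s["eef_pos"],s["contact_force"],s["time"])
c=read_camera("side"); P=cloud(c)
im=c["img"].copy()
print(proj(c,[s["eef_pos"]]))
cv2.imwrite("pics/b_side.png",cv2.resize(im[140:350,190:400],None,fx=2.8,fy=2.8))
E
```

```text
[0.47970884 0.13381839 0.1320484 ] [-1.2640649   0.46699919 -1.13658514] 1.8167
[[317.12577678 225.24393153]]
```

View pics/b_side.png

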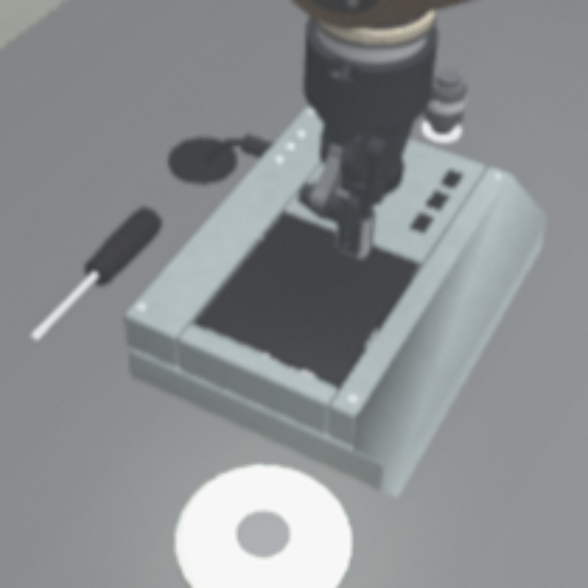

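The side view shows the closed fingertips at crop (352,257), about 8 mm below the projected TCP and above the front part of the cover. I'll descend gently.

Request:
move_arm(linear=[[-0.002, 0.002, -0.025], [0, 0, -0.015], [0, 0, -0.005], [0, 0, 0]], twist=[[0, 0, 0], [0, 0, 0], [0, 0, 0], [0, 0, 0]])

```text
time: 2.2
eef_pos: [0.4836, 0.1378, 0.0963]
tcp_rot: [-0.026, 1.0, -0.003, 0.011]
contact_force: [1.4, 0.6, 0.1]
opening: -0.003
```

Request:
move_arm(linear=[[-0.007, -0.001, -0.006], [0, 0, -0.003], [0, 0, 0]], twist=[[0, -1, 0], [0, 0, 0], [0, 0, 0]])

```text
time: 2.45
eef_pos: [0.4805, 0.1377, 0.0933]
tcp_rot: [-0.027, 0.999, -0.003, 0.025]
contact_force: [-0.4, -0.0, 0.3]
opening: -0.001
```

Request:
move_arm(linear=[[-0.005, -0.001, -0.005], [0, 0, -0.004], [0, 0, -0.003], [0, 0, 0]], twist=[[0, 1.5, 0], [0, 1, 0], [0, 0.5, 0], [0, 0, 0]])

```text
time: 2.78
eef_pos: [0.4786, 0.1371, 0.0848]
tcp_rot: [-0.027, 1.0, -0.002, -0.0]
contact_force: [0.3, -0.2, 0.9]
opening: 0.003
```

Request:
move_arm(linear=[[-0.002, 0, -0.003], [0, 0, -0.003], [0, 0, -0.003], [0, 0, 0]], twist=[[0, 0, 0], [0, 0, 0], [0, 0, 0], [0, 0, 0]])

```text
time: 3.12
eef_pos: [0.4778, 0.137, 0.0758]
tcp_rot: [-0.027, 1.0, -0.002, 0.0]
contact_force: [-1.4, 0.2, 3.6]
opening: 0.004
```

Request:
move_arm(linear=[[0, 0, -0.002], [0, 0, -0.002], [0, 0, -0.001]], twist=[[0, 0, 0], [0, 0, 0], [0, 0, 0]])

```text
time: 3.37
eef_pos: [0.4779, 0.1371, 0.0741]
tcp_rot: [-0.027, 1.0, -0.002, -0.002]
contact_force: [-3.9, -0.8, 8.1]
opening: -0.002
```

Request:
move_arm(linear=[[0, 0, -0.003], [0, 0, -0.003]], twist=[[0, 0, 0], [0, 0, 0]])

```text
time: 3.53
eef_pos: [0.4781, 0.1371, 0.0737]
tcp_rot: [-0.028, 1.0, -0.003, -0.004]
contact_force: [-11.7, -1.5, 23.3]
opening: -0.002
```

Pressed to the stop (23 N). Now a quick retreat upwards.

Request:
move_arm(linear=[[0, 0, 0.02], [-0.005, 0, 0.04], [-0.01, 0, 0.04], [-0.01, 0, 0.04], [0, 0, 0.04], [0, 0, 0.03], [0, 0, 0]], twist=[[0, 0, 0], [0, 0, 0], [0, 0, 0], [0, 0, 0], [0, 0, 0], [0, 0, 0], [0, 0, 0]])

```text
time: 4.12
eef_pos: [0.4464, 0.1366, 0.2903]
tcp_rot: [-0.028, 1.0, -0.003, -0.008]
contact_force: [-0.2, 0.2, 0.4]
opening: 0.003
```

```bash
python3 - <<'E'
from plant import *
from h import *
s=get_state(); print(s["eef_pos"],s["contact_force"],s["time"])
c=read_camera("side")
cv2.imwrite("pics/c_side.png",cv2.resize(c["img"][110:350,180:400],None,fx=2.5,fy=2.5))
E
```

```text
[0.44637903 0.13662859 0.29030644] [-0.16262812  0.20972172  0.44172208] 4.1167
```

View pics/c_side.png

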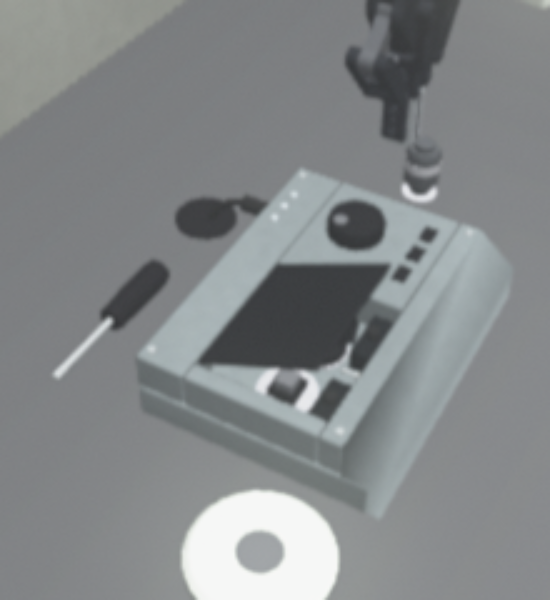

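The cover is rising: its front edge is at crop (340,360) and the bay is becoming visible. I'll wait for it to open fully.

Request:
move_arm(linear=[[0, 0, 0], [0, 0, 0], [0, 0, 0], [0, 0, 0], [0, 0, 0], [0, 0, 0], [0, 0, 0], [0, 0, 0], [0, 0, 0], [0, 0, 0], [0, 0, 0], [0, 0, 0], [0, 0, 0], [0, 0, 0], [0, 0, 0], [0, 0, 0], [0, 0, 0], [0, 0, 0], [0, 0, 0], [0, 0, 0]], twist=[[0, 0, 0], [0, 0, 0], [0, 0, 0], [0, 0, 0], [0, 0, 0], [0, 0, 0], [0, 0, 0], [0, 0, 0], [0, 0, 0], [0, 0, 0], [0, 0, 0], [0, 0, 0], [0, 0, 0], [0, 0, 0], [0, 0, 0], [0, 0, 0], [0, 0, 0], [0, 0, 0], [0, 0, 0], [0, 0, 0]])

```text
time: 5.83
eef_pos: [0.4422, 0.1361, 0.2776]
tcp_rot: [-0.028, 0.999, -0.004, -0.018]
contact_force: [-0.7, 0.6, -0.5]
opening: -0.007
```

```bash
python3 - <<'E'
from plant import *
from h import *
s=get_state(); print(s["eef_pos"],s["contact_force"],s["time"])
for n in ["side","top"]:
    c=read_camera(n); np.savez(f"d_{n}.npz",**c)
    im=c["img"]
    P=cloud(c)
    m=(P[...,2]>0.10)&(P[...,2]<0.2)&(P[...,0]>.53)&(P[...,0]<.66)&(P[...,1]>.06)&(P[...,1]<.22)&(c["depth"]>0)
    q=P[m]; print(n,len(q)); 
    if len(q): print(q.min(0),q.max(0))
    crop=im[110:350,180:400] if n=="side" else im[160:320,130:390]
    cv2.imwrite(f"pics/d_{n}.png",cv2.resize(crop,None,fx=2.5,fy=2.5))
E
```

```text
[0.44220312 0.13612475 0.27763171] [-0.725898    0.55783076 -0.47741078] 5.8333
side 1618
[0.57002009 0.07690749 0.10000131] [0.60218996 0.20796839 0.17484668]
top 1126
[0.57018861 0.07807749 0.1002874 ] [0.60151513 0.20421538 0.17545678]
```

View pics/d_side.png

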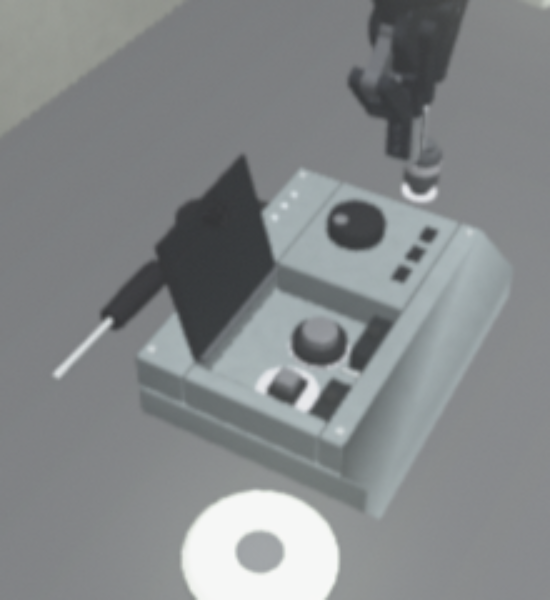

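View pics/d_top.png

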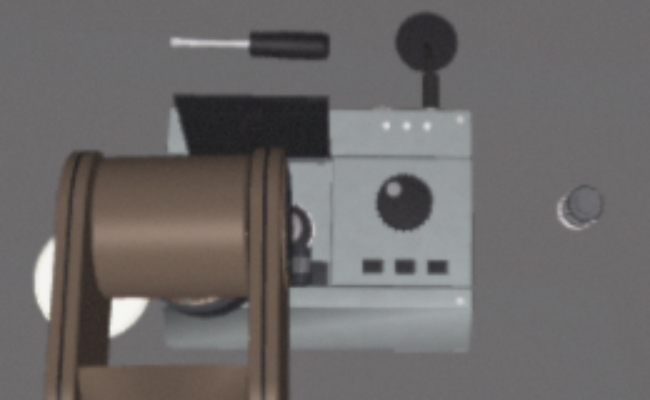

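The cover stands fully open, with its edge at z 0.175, x 0.602 as predicted. The round button is at side crop (319,330) and the square key at (288,382). I'll check the button position.

```bash
python3 - <<'E'
from h import *
c=dict(np.load("d_side.npz"))
print(plane(c,[(180+319/2.5,110+330/2.5)],.058),plane(c,[(180+290/2.5,110+381/2.5)],.054))
P=cloud(c); m=(abs(P[...,2]-.058)<.004)&(np.hypot(P[...,0]-.508,P[...,1]-.114)<.02); q=P[m]; print(len(q),q.mean(0),q.min(0),q.max(0))
E
```

```text
[[0.50649747 0.11613482 0.058     ]] [[0.49994718 0.17135318 0.054     ]]
141 [0.50685515 0.11553969 0.05840063] [0.49300486 0.10064163 0.05403353] [0.52163531 0.12958966 0.06113707]
```

Request:
move_arm(linear=[[0.022, -0.008, 0], [0.022, -0.008, 0], [0.022, -0.007, 0], [0, 0, -0.03], [0, 0, -0.035], [0, 0, -0.035], [0, 0, -0.03], [0, 0, 0]], twist=[[0, -1, 0], [0, -1, 0], [0, 0, 0], [0, 0, 0], [0, 0, 0], [0, 0, 0], [0, 0, 0], [0, 0, 0]])

```text
time: 6.6
eef_pos: [0.5135, 0.112, 0.148]
tcp_rot: [-0.028, 1.0, -0.004, 0.007]
contact_force: [-1.4, 0.8, -1.5]
opening: 0.002
```

Request:
move_arm(linear=[[-0.004, 0.001, -0.025], [-0.003, 0, -0.02], [-0.002, 0, -0.01], [0, 0, 0], [0, 0, 0]], twist=[[0, 0.7, 0], [0, 0, 0], [0, 0, 0], [0, 0, 0], [0, 0, 0]])

```text
time: 7.02
eef_pos: [0.507, 0.1132, 0.096]
tcp_rot: [-0.028, 1.0, -0.004, 0.002]
contact_force: [-0.5, -0.3, 1.4]
opening: 0.0
```

Request:
move_arm(linear=[[0, 0, -0.01], [0, 0, -0.01], [0, 0, -0.006], [0, 0, -0.003], [0, 0, 0]], twist=[[0, 0, 0], [0, 0, 0], [0, 0, 0], [0, 0, 0], [0, 0, 0]])

```text
time: 7.43
eef_pos: [0.5117, 0.1134, 0.0706]
tcp_rot: [-0.028, 1.0, -0.004, 0.008]
contact_force: [-0.6, -0.5, -1.1]
opening: 0.0
```

Request:
move_arm(linear=[[-0.004, 0.001, -0.003], [0, 0, -0.003], [0, 0, -0.003], [0, 0, -0.003]], twist=[[0, 1, 0], [0, 0, 0], [0, 0, 0], [0, 0, 0]])

```text
time: 7.77
eef_pos: [0.5081, 0.1145, 0.0598]
tcp_rot: [-0.028, 1.0, -0.004, -0.001]
contact_force: [-5.7, -0.4, 22.7]
opening: 0.001
```

Request:
move_arm(linear=[[0, 0, -0.001], [0, 0, -0.001], [0, 0, -0.001], [0, 0, -0.001]], twist=[[0, 0, 0], [0, 0, 0], [0, 0, 0], [0, 0, 0]])

```text
time: 8.1
eef_pos: [0.5081, 0.1145, 0.06]
tcp_rot: [-0.029, 1.0, -0.005, -0.004]
contact_force: [-3.8, 0.1, 7.9]
opening: -0.004
```

The button bottomed out: TCP 0.0598 with 22.7 N, then held down. Next I go up, over the cover and behind it.

Request:
move_arm(linear=[[0, 0, 0.025], [0, 0, 0.035], [0, 0, 0.035], [-0.002, 0, 0.035], [-0.002, 0, 0.035], [0, 0, 0.035], [0, 0, 0.035], [0, 0, 0]], twist=[[0, 0, 0], [0, 0, 0], [0, 0, 0], [0, 0, 0], [0, 0, 0], [0, 0, 0], [0, 0, 0], [0, 0, 0]])

```text
time: 8.77
eef_pos: [0.4994, 0.1143, 0.3012]
tcp_rot: [-0.029, 1.0, -0.004, -0.006]
contact_force: [1.0, -0.2, 1.0]
opening: -0.002
```

Request:
move_arm(linear=[[0.025, 0.005, 0], [0.03, 0.006, 0], [0.03, 0.006, 0], [0.03, 0.006, 0], [0.025, 0.005, 0], [0, 0, 0]], twist=[[0, 0, 0], [0, 0, 0], [0, 0, 0], [0, 0, 0], [0, 0, 0], [0, 0, 0]])

```text
time: 9.27
eef_pos: [0.6458, 0.1438, 0.3026]
tcp_rot: [-0.028, 1.0, -0.004, 0.0]
contact_force: [-1.5, -0.2, -0.6]
opening: -0.001
```

```bash
python3 - <<'E'
from plant import *
from h import *
s=get_state(); print(s["eef_pos"],s["tcp_rot"],s["time"])
for n in ["side"]:
    c=read_camera(n)
    cv2.imwrite(f"pics/e_{n}.png",cv2.resize(c["img"][60:350,150:400],None,fx=2.,fy=2.))
E
```

```text
[0.64582068 0.14379724 0.30260678] [-2.84128553e-02  9.99587533e-01 -4.17370292e-03  2.32053577e-04] 9.2667
```

View pics/e_side.png

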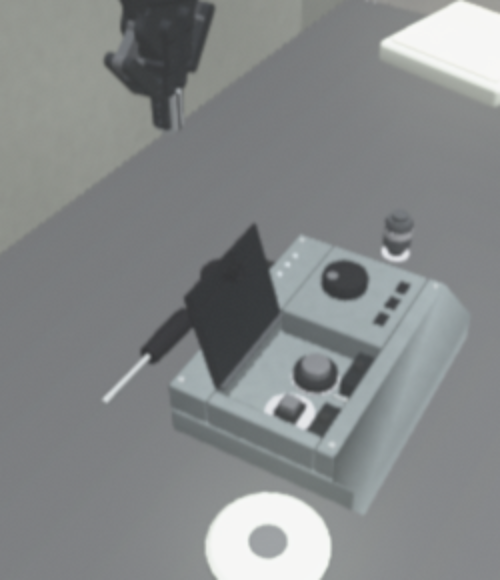

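The cover is still open and the button is back up (crop 316,370), with the tool behind the cover line. I'll descend behind it.

Request:
move_arm(linear=[[0.001, 0, -0.03], [0, 0, -0.035], [0, 0, -0.035], [0, 0, -0.03], [0, 0, -0.02], [0, 0, -0.005], [0, 0, 0]], twist=[[0, 0, 0], [0, 0, 0], [0, 0, 0], [0, 0, 0], [0, 0, 0], [0, 0, 0], [0, 0, 0]])

```text
time: 9.9
eef_pos: [0.6407, 0.1433, 0.143]
tcp_rot: [-0.029, 1.0, -0.004, 0.002]
contact_force: [-0.1, 0.8, -0.1]
opening: -0.004
```

```bash
python3 - <<'E'
from plant import *
from h import *
s=get_state(); print(s["eef_pos"],s["contact_force"],s["time"])
for n in ["side"]:
    c=read_camera(n)
    cv2.imwrite(f"pics/f_{n}.png",cv2.resize(c["img"][60:350,150:400],None,fx=2.,fy=2.))
E
```

```text
[0.64065072 0.1432656  0.14297886] [-0.1086833   0.77268073 -0.06589355] 9.9
```

View pics/f_side.png

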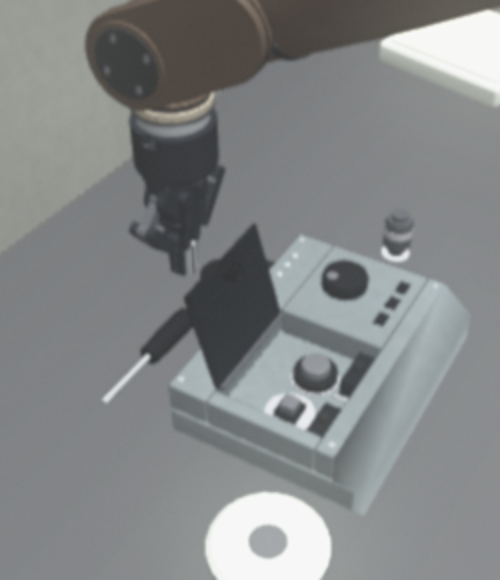

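Request:
move_arm(linear=[[-0.01, 0, 0], [-0.012, -0.001, 0], [-0.012, -0.001, 0], [-0.012, -0.001, 0], [-0.01, 0, 0]], twist=[[0, 0, 0], [0, 0, 0], [0, 0, 0], [0, 0, 0], [0, 0, 0]])

```text
time: 10.37
eef_pos: [0.5899, 0.1403, 0.1553]
tcp_rot: [-0.028, 1.0, -0.004, 0.013]
contact_force: [1.8, -0.2, -1.5]
opening: 0.001
```

Request:
move_arm(linear=[[-0.009, -0.001, -0.004], [-0.009, 0, -0.004], [-0.009, 0, -0.004], [-0.005, 0, -0.003]], twist=[[0, 0.7, 0], [0, 0.7, 0], [0, 0, 0], [0, 0, 0]])

```text
time: 10.7
eef_pos: [0.5604, 0.1396, 0.1482]
tcp_rot: [-0.028, 1.0, -0.003, 0.009]
contact_force: [0.6, -0.1, 0.7]
opening: -0.002
```

```bash
python3 - <<'E'
from plant import *
from h import *
s=get_state(); print(s["eef_pos"],s["contact_force"],s["time"])
for n in ["side"]:
    c=read_camera(n)
    cv2.imwrite(f"pics/g_{n}.png",cv2.resize(c["img"][60:350,150:400],None,fx=2.,fy=2.))
E
```

```text
[0.56037564 0.13957325 0.14822891] [ 0.55065826 -0.07926194  0.74045981] 10.7
```

View pics/g_side.png

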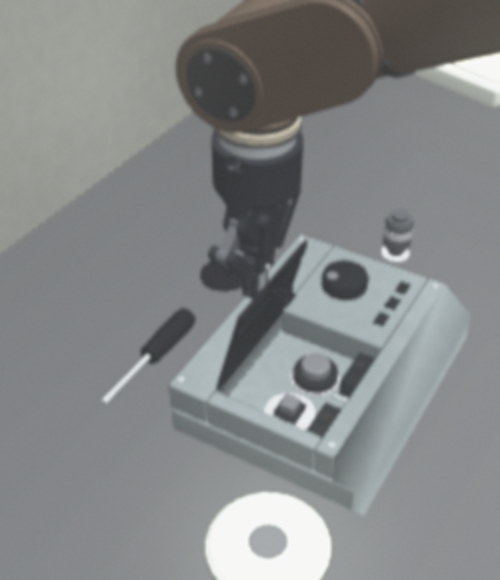

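The cover is being pushed forward from behind and has reached about 75°. I continue along the planned arc.

Request:
move_arm(linear=[[-0.009, 0, 0], [-0.009, -0.001, -0.002], [-0.009, 0, -0.003], [-0.006, 0, -0.003]], twist=[[0, 0.5, 0], [0, 0, 0], [0, 0, 0], [0, 0, 0]])

```text
time: 11.08
eef_pos: [0.5249, 0.1384, 0.1383]
tcp_rot: [-0.028, 1.0, -0.003, 0.004]
contact_force: [2.0, -0.4, 0.5]
opening: 0.0
```

Next target is (0.500, 0.1235), then (0.485, 0.103).

Request:
move_arm(linear=[[-0.008, 0, -0.004], [-0.008, 0, -0.005], [-0.006, 0, -0.006], [-0.003, 0, -0.004]], twist=[[0, 0, 0], [0, 0, 0], [0, 0, 0], [0, 0, 0]])

```text
time: 11.42
eef_pos: [0.496, 0.1383, 0.1173]
tcp_rot: [-0.029, 1.0, -0.003, 0.003]
contact_force: [-0.4, -0.6, 0.3]
opening: -0.005
```

```bash
python3 - <<'E'
from plant import *
from h import *
s=get_state(); print(s["eef_pos"],s["contact_force"],s["time"])
for n in ["side"]:
    c=read_camera(n)
    cv2.imwrite(f"pics/h_{n}.png",cv2.resize(c["img"][60:350,150:400],None,fx=2.,fy=2.))
E
```

```text
[0.49600873 0.13832193 0.11729428] [-0.35330896 -0.63130595  0.28661779] 11.4167
```

View pics/h_side.png

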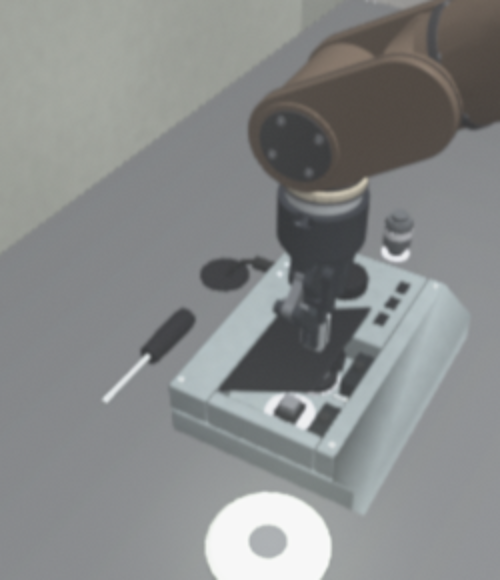

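The cover is at about 25–30° with the fingertip on its outer face (crop 315,345). I continue down.

Request:
move_arm(linear=[[-0.005, 0, -0.006], [-0.004, 0, -0.006], [-0.003, 0, -0.006], [-0.002, 0, -0.005], [-0.001, 0, -0.004]], twist=[[0, 0, 0], [0, 0, 0], [0, 0, 0], [0, 0, 0], [0, 0, 0]])

```text
time: 11.88
eef_pos: [0.4789, 0.1384, 0.0873]
tcp_rot: [-0.029, 1.0, -0.003, 0.003]
contact_force: [-0.4, 0.4, 1.3]
opening: 0.004
```

Request:
move_arm(linear=[[-0.001, -0.001, -0.004], [0, 0, -0.004], [0, 0, -0.003], [0, 0, -0.002], [0, 0, -0.002]], twist=[[0, 0, 0], [0, 0, 0], [0, 0, 0], [0, 0, 0], [0, 0, 0]])

```text
time: 12.3
eef_pos: [0.4772, 0.1375, 0.0737]
tcp_rot: [-0.029, 1.0, -0.003, -0.001]
contact_force: [-9.4, -1.5, 21.6]
opening: -0.0
```

At the stop again with 21.6 N. I'll lift off and check the latch.

Request:
move_arm(linear=[[0, 0, 0.003], [0, 0, 0.005], [0, 0, 0.01], [0, 0, 0.02], [0, 0, 0.03], [-0.005, 0, 0.035], [-0.005, 0, 0.035], [0, 0, 0.035], [0, 0, 0], [0, 0, 0], [0, 0, 0], [0, 0, 0]], twist=[[0, 0, 0], [0, 0, 0], [0, 0, 0], [0, 0, 0], [0, 0, 0], [0, 0, 0], [0, 0, 0], [0, 0, 0], [0, 0, 0], [0, 0, 0], [0, 0, 0], [0, 0, 0]])

```text
time: 13.3
eef_pos: [0.4603, 0.1368, 0.2536]
tcp_rot: [-0.029, 1.0, -0.003, -0.007]
contact_force: [-0.2, -0.4, 0.1]
opening: 0.001
```

```bash
python3 - <<'E'
from plant import *
from h import *
s=get_state(); print(s["eef_pos"],s["contact_force"],s["time"])
c0=dict(np.load("a_side.npz"))
c=read_camera("side"); P=cloud(c); P0=cloud(c0)
yaw=0.0477; o=np.array([.5094,.0851]); R=np.array([[np.cos(yaw),-np.sin(yaw)],[np.sin(yaw),np.cos(yaw)]])
for Q,cc in((P0,c0),(P,c)):
    l=(Q[...,:2]-o)@R
    for a,b in((-.045,-.02),(-.02,.01),(.01,.05)):
        m=(l[...,0]>a)&(l[...,0]<b)&(l[...,1]>-.005)&(l[...,1]<.11)&(Q[...,2]<.2)&(cc["depth"]>0)
        print(a,b,m.sum(),np.median(Q[m][:,2]).round(4),np.percentile(Q[m][:,2],[5,95]).round(4))
cv2.imwrite(f"pics/i_side.png",cv2.resize(c["img"][60:350,150:400],None,fx=2.,fy=2.))
t=read_camera("top"); cv2.imwrite("pics/i_top.png",cv2.resize(t["img"][160:320,130:390],None,fx=2.5,fy=2.5))
E
```

```text
[0.46029067 0.13679021 0.25357243] [-0.2362889  -0.44950771  0.11312139] 13.3
-0.045 -0.02 593 0.0711 [0.0689 0.0732]
-0.02 0.01 696 0.0712 [0.0691 0.0731]
0.01 0.05 868 0.0711 [0.069  0.0729]
-0.045 -0.02 599 0.071 [0.0689 0.0729]
-0.02 0.01 680 0.071 [0.0692 0.0731]
0.01 0.05 873 0.0711 [0.069  0.0728]
```

View pics/i_side.png

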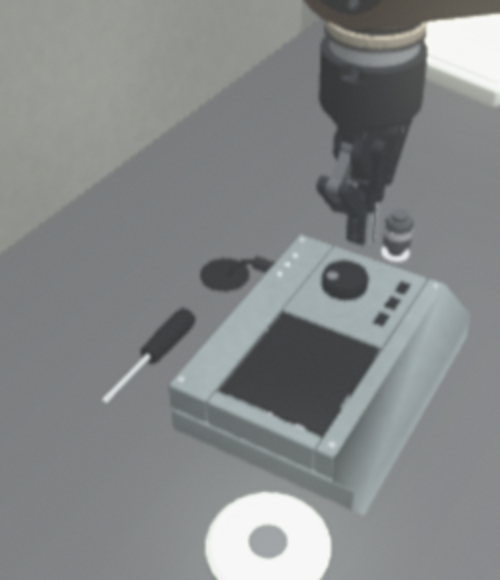

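View pics/i_top.png

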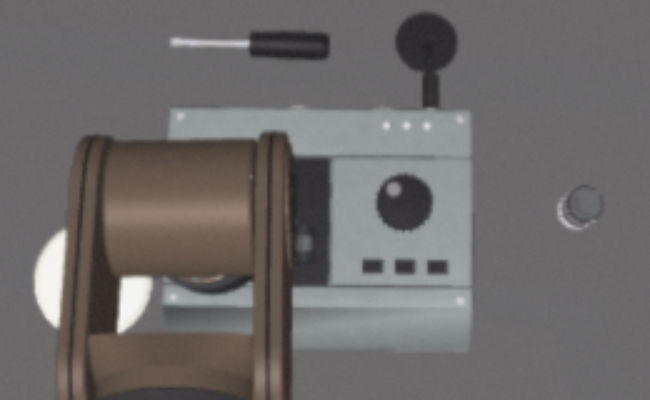

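The cover is flush at z 0.071, the same height as at the start, and it is holding with the robot clear. The dial, driver, wafer box and objective look unmoved, so I'm handing in.

```bash
python3 - <<'E'
from plant import *
print(sign_off())
E
```

```text
the job is handed in; nothing more can be done
None
```

The reset is done and handed in at about 13 s; `sign_off` gave no verdict. I pressed the cover down to its stop with the closed fingertips and it popped fully open. I then pressed the round button to its bottom, pushed the cover over from behind on its outer face, and pressed it to its stop until the latch caught.

What the checks showed:
- **Cover opening:** the open cover's edge measured z 0.175 m, which matches the 1.85 rad stop.
- **Button:** it went the full 6 mm, reaching about 23 N at the bottom. It was seen up again before I shut the cover, but could not be seen afterwards.
- **Cover shut:** about 0.6 s after I lifted off, its face was at z 0.071 m, the same as at the start to within 0.2 mm. The robot was well clear and touching nothing.
- **Surroundings:** the jog dial, driver, wafer box and objective look unmoved in the last pictures; I compared these by eye and did not measure them. The square key was not touched.

No check failed. My pressing force was higher than needed: about 22 N on the cover and 23 N on the button, where 7 N and 6 N would have been enough. That is still within the limits.

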